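# Lock the bean drum's lever ring with a tube

### The job

Close the lever ring of the steel bean drum with the square steel tube from the pine tray: slip its open end over the lever's bare round end, gently, until it sits fully home against the collar, and swing the lever past its dead point until it locks on its stop, keeping the tube lightly pressed home all the way. Then draw the tube off and lay it, without dropping it, back on the two battens of its tray, lengthways as it was. Touch the lever with nothing but the tube, do not ram or wrench it or let it fly back, and leave the cups and other things on the ledge where they stand.

Things in the scene. Friction and masses are not known exactly. Their poses are not given: they have to be found in the camera images.
- lever (a joint): ring lever's swing about its upright pivot, rad: 0 open (start), grows clockwise seen from above as it closes. The load peaks near 0.5 (2.4 N m, some 15 N at the seated tube's middle), sinks to nothing at the dead point near 1.29; beyond it the ring pulls the lever on to its stop at 1.40 and holds it there. Let go before that, it flies back. The tube fits with a little play
- lever_pivot (a point): centre of the lever's upright pivot pin, 158 mm up, 133 mm from the axis of the drum: a fast steel pail 210 mm wide, 170 mm high, ring round its top. +y points to the drum's axis; the open lever stands out about square from the drum, the closed one points along -x beside the ring. The ring is springy: loaded, the pivot creeps up to 9 mm towards +x, so the tube walks off if not kept pushed home
- lever_collar (a point): centre of the outer face of the lever's 26 mm square collar, 50 mm from the pivot. Beyond it the lever is a level bare round steel bar 15 mm thick and 54 mm long, the last 7 mm tapered to 9 mm. +x points along the lever away from the pivot, +z up
- lever_tip (a point): centre of the free end of the lever's round bar, 104 mm from the pivot, 54 mm from the collar face
- tube_mid (a point): middle of the extension tube on its centre line (half-way up): dark steel square tube 25 mm outside, 18 mm inside, 220 mm long, about 0.5 kg, balanced here within a few mm. +x runs along it to the open end; the other end is shut by a black plastic plug. It lies on the tray's two battens, its underside 20 mm above the ledge
- tube_mouth (a point): centre of the tube's open end, 110 mm from tube_mid along its +x axis
- tray: shallow pine tray fast on the ledge, 300 mm (x) by 180 mm (y), walls 7 mm thick, 26 mm high; origin under its centre. Floor 7 mm above the ledge; two battens 14 mm wide run across it at x = -75 and +75 mm, tops 20 mm above the ledge. The tube lies along x over both, open end to +x, 40 mm or more free on each side
- cup1: white handleless ceramic cup, 68 mm across the rim, 58 mm high, standing in the first slot of the low pine cup rack at the far side; origin under its base. Leave alone
- cup2: the same, second slot. Leave alone
- cup3: the same, third slot. Leave alone
- cup4: the same, fourth slot. Leave alone
- pot: black clay coffee pot, round belly 152 mm across, narrow neck, 240 mm high with its stopper; origin under its base. Leave alone
- pan: flat steel roasting pan, 224 mm across, 24 mm high, short handle along its +y to 228 mm from the centre; origin under its centre. Leave alone
- scoop: green plastic scoop, cup 60 mm across and 34 mm high, handle along its +x to 122 mm from the cup's centre; origin under the cup. Leave alone
- dish: small white ceramic incense dish, 80 mm across, 32 mm high; origin under its base. Leave alone

How it is judged:
By the outcome, as a careful person would: the job done as asked, in the order asked, and still so for the second after the job is handed in, with the robot touching nothing.
It also fails if it takes over 72 s, if anything falls off the work surface, if the arm or the gripper's body presses on something with over 40 N, if the wrist force passes 120 N, or if a joint passes its speed limit or range.

### The arm

A 6-joint arm with a two-finger parallel gripper is mounted at the origin on the work surface. World frame = base frame: x ahead of the robot, y to its left, z up, the work surface at z = 0. Lengths are in mm, angles in rad, forces in N, time in s.
With the tool pointing down it reaches from about 350 to 875 mm from the base axis. Payload 4.2 kg.
Tool frame: the origin (TCP) lies on the mounting face of the last link; the fingertips stand 173 mm ahead of it and the grasp point (between the pads) lies 155 mm ahead of it (tcp_to_grasp is the distance from the TCP to the grasp point, in mm); z points along the fingers, y is the direction in which the jaws open and shut (so a half turn about z gives the same grasp; the last joint's range is limited). The gripper opens to 85 mm and grips with 20 to 120 N. Pads are 22 mm wide; open, the fingers measure 114 mm over their backs; the gripper's body (76 mm by 85 mm) begins 54 mm behind the grasp point. The pads swing forward as they close: fully open they stand 13 mm farther back than shut.
Start: joints at [-0.949, 0.385, 0.008, 0, -1.194, -0.259], TCP at [221.823, -584.29, 404.712] pointing down, gripper open.
Joint ranges: [-3.14, 3.14], [-1.21, 2.06], [-1.07, 1.41], [-3.16, 2.05], [-2.99, -0.16], [-3.1, 3.1]. Speed limits (rad/s): [2.79, 2.79, 3.14, 3.14, 3.14, 3.14].

### API

Orientations are given as a unit quaternion [x, y, z, w].
In Python, from bench import * gives the robot as it stands. The module is installed in compiled form; this text tells all that it offers.
- The arm moves only by the tool apply_moves, never from a script. Its arguments are lists of equal length, an entry for each row: "fingers": the closure, from 0 (fully open) to 1 (shut); "dp": the shift along the world's x, y, z in cm, a list of three; "yaw": the turn about the world's z in degrees. A call has 1 to 10 rows; each row is the pose to reach, as a shift and turn from the pose measured when the call began; what a row does not reach only later rows make up. A row lasts 1/10 s, in which the tool goes at most 50 mm and 8.59 degrees, less where a joint would pass 70% of its speed; a pose out of reach is approached as far as the arm can. A call with a gripper value outside its range is refused whole. The fingers move at their own pace and stop on an object; the grip force is fixed at half the most. Time passes only in rows, so rows that repeat a pose let the fingers close. It gives the time, the measured TCP pose, the force and the opening at its end, in the units of the state.
- read_state(): the state, without advancing time (a new reading comes with each control period).
- get_image(name): name is "side" or "top" or "wrist"; returns a dict with "color" (384x512x3 uint8, blue, green, red), "mtx" (3x3 intrinsics, pixels), "k1" (the pictures are not rectified: a ray, as slopes to the right and down, at radius r is drawn at 1 + k1 r^2 times it, then the intrinsics apply), "camera_from_world" (4x4, takes a point from world to camera coordinates); the wrist camera has in their place "tool_from_camera" (4x4, takes a point from camera to tool coordinates, whose origin is the TCP and whose axes are the flange's). Camera axes: x right, y down, z forward; pixel columns grow to the right and rows downward; lengths in mm; the calibration is good to about 2 mm. A picture is of the moment at which its call begins: read the wrist's pose just before it. There is no depth.
- job_done(): hands the job in, once; it reports no verdict.
The state is a dict: "clock": time; "joints": joint angles; "joint_vel": joint speeds; "joint_efforts": joint torques, N m; "position": TCP position; "ee_rot": TCP orientation; "contact_force": force on the tool from outside, world axes, zero at the start; "wrist_torque": the same for the moment, N m; "gripper_width": finger opening in mm.
Only numpy, scipy, OpenCV 4.12 (cv2) and the standard library are available. Lean on these libraries where they do the work, as an engineer would, in place of code of your own. Each camera call takes 0.05 s, during which the arm holds its last target. There are 200 camera calls.

## Working session

There is one attempt and no reset: what is moved stays moved. The work goes in short steps, Python scripts to look and compute and a tool call to move; the robot and the scene stay as the last step left them, time stands still between calls to the robot, and variables do not carry over. Pictures are saved under pics/ and viewed, about 8 in all and at most 12, crops included, and the job is handed in when it is done.

Besides the shell and the picture viewer there is one more tool, called after ">>>" by a JSON object that holds its "op" and its "data". apply_moves: Moves the arm, as the interface text tells. Its arguments: {"type":"object","properties":{"fingers":{"type":"array","items":{"type":"number"}},"dp":{"type":"array","items":{"type":"array","items":{"type":"number"}}},"yaw":{"type":"array","items":{"type":"number"}}},"required":["fingers","dp","yaw"]}

```bash
mkdir -p pics
cat > h.py <<'E'
from bench import *
import numpy as np, cv2
from scipy.spatial.transform import Rotation as R
def grab(name,fn):
    s=read_state(); im=get_image(name); cv2.imwrite('pics/'+fn+'.png',im['color'])
    if name=='wrist':
        T=np.eye(4);T[:3,:3]=R.from_quat(s['ee_rot']).as_matrix();T[:3,3]=s['position']
        W=T@np.array(im['tool_from_camera'])
    else: W=np.linalg.inv(np.array(im['camera_from_world']))
    np.savez('pics/'+fn+'.npz',W=W,K=np.array(im['mtx']),k1=im['k1'])
    return im['color']
def ray(fn,uv):
    d=np.load('pics/'+fn+'.npz');K=d['K'];W=d['W']
    p=cv2.undistortPoints(np.array([[uv]],float),K,np.array([float(d['k1']),0,0,0]))[0,0] 
    v=W[:3,:3]@np.array([p[0],p[1],1]);return W[:3,3],v
def onz(fn,uv,z):
    o,v=ray(fn,uv);return o+v*(z-o[2])/v[2]
def two(f1,u1,f2,u2):
    o1,v1=ray(f1,u1);o2,v2=ray(f2,u2);v1/=np.linalg.norm(v1);v2/=np.linalg.norm(v2)
    t=np.linalg.lstsq(np.c_[v1,-v2],o2-o1,rcond=None)[0]
    a=o1+t[0]*v1;b=o2+t[1]*v2;return (a+b)/2,np.linalg.norm(a-b)
def proj(fn,p):
    d=np.load('pics/'+fn+'.npz');C=np.linalg.inv(d['W'])
    q=cv2.projectPoints(np.array([p],float),cv2.Rodrigues(C[:3,:3])[0],C[:3,3],d['K'],np.array([float(d['k1']),0,0,0]))[0]
    return q.ravel()
E
python3 - <<'E'
from h import *
a=grab('top','top0');b=grab('side','side0');grab('wrist','w0')
for f in('top0','side0'):
    d=np.load(f'pics/{f}.npz');print(d['W'].round(2),d['K'].round(1),d['k1'])
s=read_state();print({k:np.round(v,3) for k,v in s.items()})
E
```

```text
[[-0.00000e+00 -9.90000e-01  1.50000e-01  3.10490e+02]
 [-1.00000e+00  0.00000e+00  2.00000e-02  6.00900e+01]
 [-2.00000e-02 -1.50000e-01 -9.90000e-01  1.46486e+03]
 [ 0.00000e+00  0.00000e+00  0.00000e+00  1.00000e+00]] [[427.2   0.  250.3]
 [  0.  427.2 195.1]
 [  0.    0.    1. ]] 0.0004504844861802203
[[-9.90000e-01 -7.00000e-02  7.00000e-02  4.36620e+02]
 [-1.00000e-01  6.30000e-01 -7.70000e-01  1.12829e+03]
 [ 1.00000e-02 -7.70000e-01 -6.30000e-01  9.80510e+02]
 [ 0.00000e+00  0.00000e+00  0.00000e+00  1.00000e+00]] [[389.9   0.  258. ]
 [  0.  389.9 194.7]
 [  0.    0.    1. ]] -0.03831083980191445
{'clock': np.float64(0.15), 'joints': array([-0.949,  0.385,  0.007, -0.   , -1.194, -0.259]), 'joint_vel': array([ 0.001, -0.001,  0.006,  0.003,  0.002,  0.   ]), 'joint_efforts': array([ 2.0000e-03, -3.9268e+01,  1.8858e+01,  4.1890e+00, -3.0000e-03,
       -0.0000e+00]), 'position': array([ 221.778, -584.177,  403.867]), 'ee_rot': array([-0.18 ,  0.984,  0.001, -0.   ]), 'contact_force': array([ 0.894,  0.391, -0.159]), 'wrist_torque': array([-0.007,  0.013,  0.042]), 'gripper_width': np.float64(85.38)}
```

View pics/top0.png

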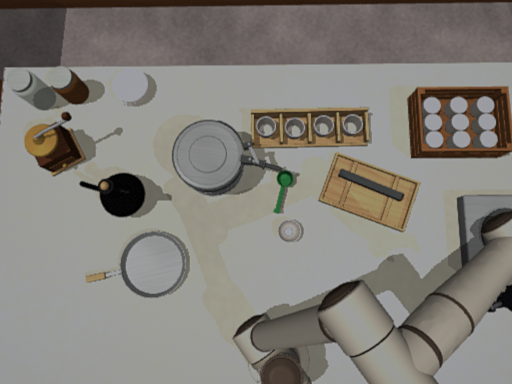

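View pics/side0.png

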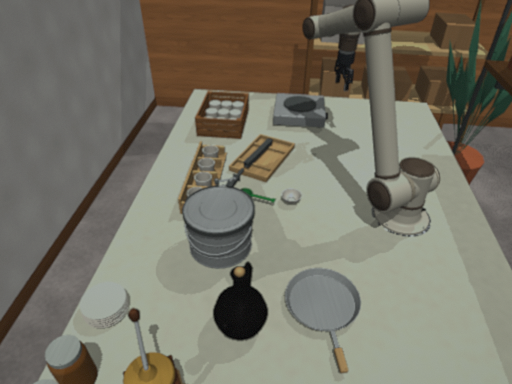

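Run:
```python
import cv2,numpy as np
t=cv2.imread('pics/top0.png');s=cv2.imread('pics/side0.png')
a=cv2.resize(t[130:240,225:425],None,fx=4,fy=4,interpolation=cv2.INTER_CUBIC)[:,:800]
b=cv2.resize(s[130:210,170:320],None,fx=4,fy=4,interpolation=cv2.INTER_CUBIC)
cv2.imwrite('pics/c1.png',cv2.resize(np.vstack([a[:320],np.pad(b[:280],((0,0),(0,200),(0,0)))]),(800,600)))
```

```text
(no output)
```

View pics/c1.png

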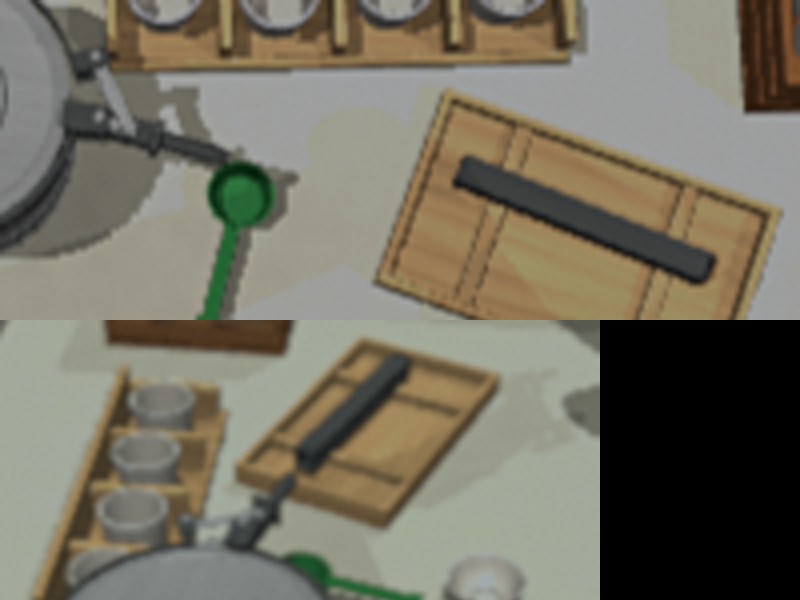

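Run:
```python
from h import *
P=lambda x,y:(x/4+225-.4,y/4+130-.4)
t=cv2.imread('pics/top0.png')
sub=t[165:205,330:415].astype(int); m=(sub.max(2)<75).astype(np.uint8)
n,l,st,c=cv2.connectedComponentsWithStats(m); i=1+np.argmax(st[1:,4])
cc=np.argwhere(l==i)[:,::-1].astype(np.float32)+[330,165]
r=cv2.minAreaRect(cc.astype(np.float32)); print(st[i],r)
bx=cv2.boxPoints(r); 
q=[onz('top0',p,40)for p in bx]
print(np.round(q,1),[np.linalg.norm(q[k]-q[k-1]).round(1) for k in range(4)])
print('mouth/plug top rough',onz('top0',P(460,172),45).round(1),onz('top0',P(714,265),45).round(1))
for n,p in dict(tip=(232,157),collar=(157,137),pivot=(95,118)).items(): print(n,onz('top0',P(*p),160).round(1))
tr=[onz('top0',P(*p),26).round(1) for p in((447,92),(780,210),(377,283))];print('tray',tr)
S=lambda x,y:(x/4+170-.4,(y-320)/4+130-.4)
for n,a,b in(('tip',(232,157),(293,477)),('mouthtop',(462,172),(308,456))): print(n,two('top0',P(*a),'side0',S(*b)))
dr=onz('top0',(208,155),170);print('drum',dr)
```

```text
[  8   4  66  32 550] ((370.6294860839844, 184.9119873046875), (67.97948455810547, 8.222391128540039), 22.10944938659668)
[[ 597.6 -206.6   40. ]
 [ 623.9 -217.9   40. ]
 [ 535.  -425.2   40. ]
 [ 509.3 -413.5   40. ]] [np.float64(225.0), np.float64(28.6), np.float64(225.5), np.float64(28.3)]
mouth/plug top rough [ 608.  -212.8   45. ] [ 527.7 -421.3   45. ]
tip [596.7 -14.1 160. ]
collar [613.   44.2 160. ]
pivot [628.5  92.6 160. ]
tray [array([ 682.4, -207.6,   26. ]), array([ 577.6, -486. ,   26. ]), array([ 516.3, -143.2,   26. ])]
tip (array([597.44919865, -14.47320406, 153.91167473]), np.float64(1.2118424370206997))
mouthtop (array([ 609.27236536, -216.05721851,   36.64987055]), np.float64(0.8596094466059256))
drum [639.96924794 218.3452135  170.        ]
```

>>> {"op": "apply_moves", "data": {"fingers": [0,0,0,0,0,0,0,0,0,0], "dp": [[3.44,2.67,-1],[6.9,5.3,-2],[10.3,8,-3],[13.8,10.7,-4],[17.2,13.3,-5],[20.6,16,-6],[24.1,18.7,-7],[27.5,21.4,-8],[31,24,-9],[34.4,26.7,-10]], "yaw": [4.6,9.2,13.8,18.4,23,27.6,32.2,36.8,41.4,46.2]}}

```text
clock: 1.15
position: [567.0, -315.9, 303.2]
ee_rot: [-0.553, 0.833, 0.001, -0.001]
contact_force: [0.4, -0.5, -0.5]
gripper_width: 85.1
```

Run:
```python
from h import *
a=grab('wrist','w1');s=read_state();print(s['position'],s['ee_rot'],s['joints'])
print(np.load('pics/w1.npz')['W'].round(2))
```

```text
[ 571.12685159 -312.19840075  300.9541254 ] [-5.56322994e-01  8.30965438e-01  1.04318559e-03 -2.79569898e-04] [-0.2524013   0.51123508 -0.05945974 -0.00115323 -1.00203092 -0.13786372]
[[-9.2000e-01  3.7000e-01  1.0000e-01  5.4231e+02]
 [ 3.9000e-01  8.9000e-01  2.4000e-01 -3.7748e+02]
 [ 0.0000e+00  2.6000e-01 -9.7000e-01  2.7243e+02]
 [ 0.0000e+00  0.0000e+00  0.0000e+00  1.0000e+00]]
```

View pics/w1.png

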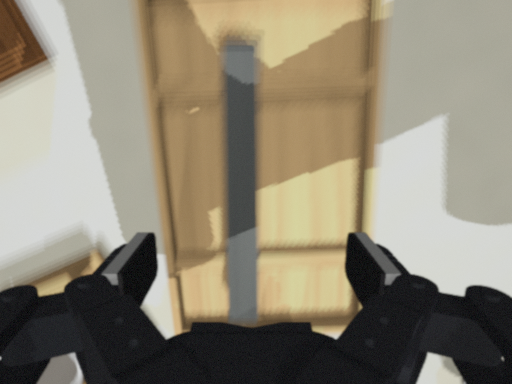

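Run:
```python
from h import *
a=grab('wrist','w2');a=grab('wrist','w2');s=read_state();print(s['position'],s['ee_rot'])
rows=[]
for v in (110,140,170,200,230,290,305):
    g=a[v].astype(int).max(1); 
    row=a[v].astype(int); m=(np.abs(row[:,2]-row[:,0])<28)&(row.max(1)<130)
    idx=[u for u in range(205,285) if m[u]]
    print(v,idx[0] if idx else None,idx[-1] if idx else None,len(idx))
    if idx: rows.append(((idx[0]+idx[-1])/2,v))
q=np.array([onz('w2',p,45) for p in rows]);print(q.round(1))
d=q[0]-q[-1];print(np.degrees(np.arctan2(-d[1],-d[0])))
g=a[20:70,225:260].astype(int);m=(np.abs(g[...,2]-g[...,0])<25)
print('far end row',20+np.where(m[:,15])[0][:5],onz('w2',(241,20+np.where(m[:,15])[0][0]),45), a[30:60,241].tolist()[::3])
v=R.from_quat(s['ee_rot']).as_matrix()[:,1];print('jaw',np.degrees(np.arctan2(v[1],v[0])))
```

```text
[ 567.36256468 -315.2438517   302.15485887] [-0.5531658   0.83306849  0.00169909 -0.00126736]
110 229 263 35
140 230 262 33
170 230 262 33
200 230 261 32
230 230 260 31
290 231 259 29
305 232 259 28
[[ 549.3 -369.8   45. ]
 [ 557.4 -350.6   45. ]
 [ 566.  -330.3   45. ]
 [ 575.3 -309.2   45. ]
 [ 585.1 -286.9   45. ]
 [ 605.7 -238.1   45. ]
 [ 610.9 -224.8   45. ]]
67.00045804410412
far end row [24 25 26 27 28] [ 531.06273859 -421.59837625   45.        ] [[108, 109, 106], [117, 120, 116], [118, 121, 117], [119, 122, 117], [120, 122, 118], [115, 119, 114], [117, 120, 116], [116, 119, 114], [117, 120, 115], [120, 122, 118]]
jaw 157.16908740251324
```

>>> {"op": "apply_moves", "data": {"fingers": [0,0,0,0,0,0,0,0,0], "dp": [[0.2,-0.1,-2],[0.4,-0.3,-4.5],[0.4,-0.3,-7],[0.4,-0.3,-9],[0.4,-0.3,-10.5],[0.4,-0.3,-11.3],[0.4,-0.3,-11.6],[0.4,-0.3,-11.6],[0.4,-0.3,-11.6]], "yaw": [0,0,0,0,0,0,0,0,0]}}

```text
clock: 2.2
position: [571.7, -318.4, 187.2]
ee_rot: [-0.553, 0.833, 0.001, -0.001]
contact_force: [1.1, 0.5, 0.2]
gripper_width: 85.4
```

>>> {"op": "apply_moves", "data": {"fingers": [0.3,0.5,0.8,1,1,1,1,1,1,1], "dp": [[0,0,0],[0,0,0],[0,0,0],[0,0,0],[0,0,0],[0,0,0],[0,0,0],[0,0,0],[0,0,0],[0,0,0]], "yaw": [0,0,0,0,0,0,0,0,0,0]}}

```text
clock: 3.2
position: [571.7, -318.3, 187.6]
ee_rot: [-0.553, 0.833, 0.001, -0.001]
contact_force: [-2.2, 2.5, 4.3]
gripper_width: 24.1
```

Run:
```python
from h import *
s=read_state();print({k:np.round(v,3) for k,v in s.items()})
```

```text
{'clock': np.float64(3.2), 'joints': array([-0.261,  0.644, -0.15 , -0.   , -0.78 , -0.137]), 'joint_vel': array([-0.001,  0.001, -0.   ,  0.   ,  0.001,  0.002]), 'joint_efforts': array([-5.8800e-01, -4.3675e+01,  1.3969e+01,  3.1780e+00,  6.0800e-01,
        4.2000e-02]), 'position': array([ 571.687, -318.337,  187.568]), 'ee_rot': array([-0.553,  0.833,  0.001, -0.001]), 'contact_force': array([-2.198,  2.482,  4.293]), 'wrist_torque': array([ 0.616,  0.445, -0.047]), 'gripper_width': np.float64(24.107)}
```

>>> {"op": "apply_moves", "data": {"fingers": [1,1,1,1,1,1,1,1,1,1], "dp": [[0,0,0.5],[0,0,1.5],[0,0,3.5],[0,0,6],[-0.3,2,9],[-0.7,4.5,11],[-1.2,7.5,12],[-1.7,10.5,12.5],[-2.1,13,12.5],[-2.3,14.1,12.5]], "yaw": [0,0,0,0,1,2,3,4.5,6,6.4]}}

```text
clock: 4.2
position: [547.9, -175.5, 312.5]
ee_rot: [-0.6, 0.8, 0.002, -0.001]
contact_force: [0.9, -1.2, -5.2]
gripper_width: 24.1
```

>>> {"op": "apply_moves", "data": {"fingers": [1,1,1], "dp": [[0,0,0],[0,0,0],[0,0,0]], "yaw": [0,0,0]}}

```text
clock: 4.5
position: [548.0, -176.3, 312.1]
ee_rot: [-0.599, 0.801, 0.002, -0.001]
contact_force: [-0.6, 0.2, -4.5]
gripper_width: 23.8
```

Run:
```python
from h import *
t=grab('top','top1');s=grab('side','side1');st=read_state();print(st['position'],st['ee_rot'],st['contact_force'],st['wrist_torque'],st['gripper_width'])
v=R.from_quat(st['ee_rot']).as_matrix()[:,1];print('jaw',np.degrees(np.arctan2(v[1],v[0])))
for p in((548,-177,158),(579.5,-71.6,158),(597,-14,158)): print(proj('top1',p),proj('side1',p))
a=cv2.resize(t[135:200,235:335],None,fx=6,fy=6,interpolation=cv2.INTER_CUBIC)
b=cv2.resize(s[150:200,200:300],None,fx=6,fy=6,interpolation=cv2.INTER_CUBIC)
cv2.imwrite('pics/c2.png',np.vstack([a[:300],b]))
cv2.imwrite('pics/c2.png',np.vstack([a[:390],b])[:600] if 0 else np.vstack([a[60:360],b]))
```

```text
[ 547.98711546 -176.42228298  312.12236224] [-0.59903945  0.80071714  0.00163739 -0.00105951] [-0.25727868  0.45446193 -5.17384325] [-0.03404206 -0.08042572  0.01296268] 24.073884172857472
jaw 163.60246117938618
[335.42684747 184.10954131] [260.5692593  144.93718367]
[301.11652755 174.3073956 ] [249.45843104 159.39084576]
[282.51748867 168.90453789] [242.78171686 167.97280948]
```

View pics/c2.png

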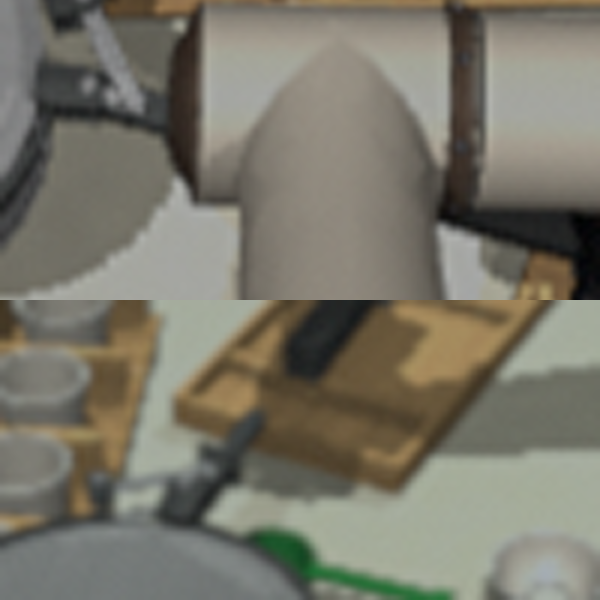

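>>> {"op": "apply_moves", "data": {"fingers": [1,1,1,1,1,1,1,1,1], "dp": [[-0.5,0.5,1.5],[-1,2,3],[-1.5,4.5,4],[-2,7,4],[-2,10,4],[-2,12.5,4],[-2,14.5,4],[-2,15.1,4],[-2,15.1,4]], "yaw": [0,0,0,0,0,0,0,0,0]}}

```text
clock: 5.5
position: [527.7, -24.4, 353.5]
ee_rot: [-0.6, 0.8, 0.001, -0.0]
contact_force: [0.2, 0.3, -4.7]
gripper_width: 24.3
```

>>> {"op": "apply_moves", "data": {"fingers": [1,1,1], "dp": [[0,0,0],[0,0,0],[0,0,0]], "yaw": [0,0,0]}}

```text
clock: 5.8
position: [527.7, -25.1, 353.6]
ee_rot: [-0.599, 0.8, 0.001, -0.0]
contact_force: [-1.1, -0.5, -5.7]
gripper_width: 24.3
```

Run:
```python
from h import *
a=grab('wrist','w3');s=read_state();print(s['position'],s['ee_rot'],s['contact_force'],s['gripper_width'])
print(np.load('pics/w3.npz')['K'])
for p in((597,-14,158),(628,92,158)):print(proj('w3',p))
```

```text
[527.67668451 -25.03984898 353.53561989] [-5.99382670e-01  8.00461709e-01  1.19172281e-03 -2.17589925e-04] [ 1.26009232  1.05795455 -5.22669525] 23.91141493441283
[[314.44657455   0.         250.90107408]
 [  0.         314.44657455 184.6412139 ]
 [  0.           0.           1.        ]]
[143.86046869 269.84134685]
[158.68878618 414.58919893]
```

View pics/w3.png

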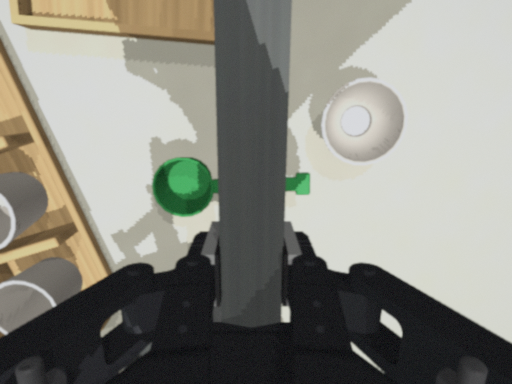

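>>> {"op": "apply_moves", "data": {"fingers": [1,1,1,1,1,1,1,1,1], "dp": [[-0.5,0,1.5],[-1,0.5,3.5],[-1,2,4.5],[-1,4,5],[-1,6,5],[-1,7.5,5],[-1,8,5],[-1,8,5],[-1,8,5]], "yaw": [0,0,0,0,0,0,0,0,0]}}

```text
clock: 6.75
position: [517.7, 54.8, 403.2]
ee_rot: [-0.599, 0.8, 0.001, -0.001]
contact_force: [-0.2, 0.1, -5.4]
gripper_width: 24.6
```

Run:
```python
from h import *
grab('wrist','w4');a=grab('wrist','w4');s=read_state();print(s['position'],s['ee_rot'],s['contact_force'],s['gripper_width'])
for p in((597,-14,158),(628,92,158)):print(proj('w4',p))
```

```text
[517.66122143  54.46317116 403.32030797] [-5.99084573e-01  8.00684627e-01  1.23581178e-03 -5.24584992e-04] [-0.40961772  0.03804647 -4.94968233] 24.143277935962093
[110.6024121  134.66856408]
[127.49093368 279.13692944]
```

View pics/w4.png

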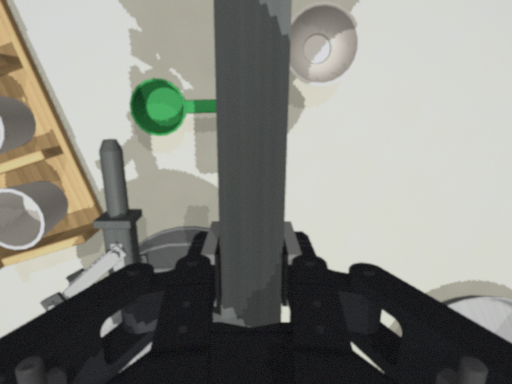

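Run:
```python
from h import *
a=cv2.imread('pics/w4.png').astype(int)
pts=[]
for v in range(142,208,5):
    r=a[v,90:140].mean(1); idx=np.where(r<115)[0]+90
    print(v,idx.min() if len(idx) else 0,idx.max() if len(idx) else 0,end='; ')
    if 160<=v and len(idx): pts.append(onz('w4',((idx.min()+idx.max())/2,v),158))
pts=np.array(pts);print();print(pts.round(1).tolist())
k=np.polyfit(pts[:,1],pts[:,0],1);h=np.degrees(np.arctan2(1,k[0]));print('heading',h,'x at y=-14',np.polyval(k,-14))
print('col rows',[int(x) for x in a[130:150,110].mean(1)])
print('collar',[int(x) for x in a[200:225,100].mean(1)],[int(x) for x in a[200:225,134].mean(1)])
print('tip',onz('w4',(110.5,139),158),'collar',onz('w4',(117,214),158))
# tube top edges
for v in(5,60,120,180):
    r=cv2.GaussianBlur(a.astype(np.float32),(5,1),0)[v].mean(1); g=np.abs(np.diff(r)); L=205+np.argmax(g[205:230]);Rr=278+np.argmax(g[278:300]);print(v,L,Rr,onz('w4',((L+Rr)/2+.5,v),403.3-155+12.5).round(1))
```

```text
142 103 117; 147 101 120; 152 100 122; 157 101 122; 162 101 123; 167 102 123; 172 102 123; 177 103 124; 182 104 125; 187 90 126; 192 90 126; 197 92 127; 202 94 127; 207 95 128; 
[[603.5, 3.7, 158.0], [604.5, 7.1, 158.0], [605.9, 10.4, 158.0], [606.6, 13.9, 158.0], [607.4, 17.5, 158.0], [613.2, 19.6, 158.0], [614.7, 23.0, 158.0], [615.1, 26.8, 158.0], [615.9, 30.4, 158.0], [616.7, 34.2, 158.0]]
heading 63.61848786010349 x at y=-14 594.1617969295271
col rows [214, 214, 215, 215, 214, 214, 215, 210, 188, 137, 97, 94, 99, 95, 99, 96, 99, 96, 95, 96]
collar [161, 156, 153, 151, 146, 137, 119, 104, 93, 82, 81, 82, 80, 80, 78, 73, 60, 52, 43, 50, 62, 89, 107, 111, 111] [163, 163, 162, 163, 162, 164, 164, 159, 137, 91, 54, 42, 46, 43, 48, 47, 44, 39, 42, 44, 46, 43, 44, 44, 47]
tip [598.21537615 -11.30723591 158.        ] collar [615.00709558  40.25675541 158.        ]
5 213 291 [490.9 -37.2 260.8]
60 214 289 [495.7 -21.5 260.8]
120 216 287 [501.2  -2.7 260.8]
180 217 285 [507.4  18.  260.8]
```

>>> {"op": "apply_moves", "data": {"fingers": [1,1,1,1,1,1,1,1,1,1], "dp": [[0,-3,0],[0,-7,0],[0,-11,-0.5],[0.5,-14.5,-2],[1.5,-17.5,-4],[2.5,-19,-6],[3.5,-19,-7.8],[4.2,-19,-8.8],[4.35,-19,-9],[4.35,-19,-9]], "yaw": [0,0,0,0,0,0,0,0,-0.4,-0.4]}}

```text
clock: 7.85
position: [561.4, -135.4, 313.4]
ee_rot: [-0.596, 0.803, 0.001, -0.001]
contact_force: [0.3, -0.4, -4.1]
gripper_width: 24.0
```

Run:
```python
from h import *
t=grab('top','top2');s=grab('side','side2');st=read_state();print(st['position'],st['contact_force'],st['gripper_width'],np.degrees(R.from_quat(st['ee_rot']).as_euler('zyx')))
v=R.from_quat(st['ee_rot']).as_matrix();print(v.round(4)); 
a=cv2.resize(t[145:195,230:330],None,fx=6,fy=6,interpolation=cv2.INTER_CUBIC)
b=cv2.resize(s[145:195,200:300],None,fx=6,fy=6,interpolation=cv2.INTER_CUBIC)
cv2.imwrite('pics/c3.png',np.vstack([a,b]))
```

```text
[ 561.24027043 -135.22682014  314.44461376] [ 0.26435704  0.16546433 -4.75162792] 24.03774444004946 [ 1.06744329e+02 -3.59318918e-02 -1.79934784e+02]
[[-2.881e-01 -9.576e-01 -6.000e-04]
 [-9.576e-01  2.881e-01  1.100e-03]
 [-9.000e-04  9.000e-04 -1.000e+00]]
```

View pics/c3.png

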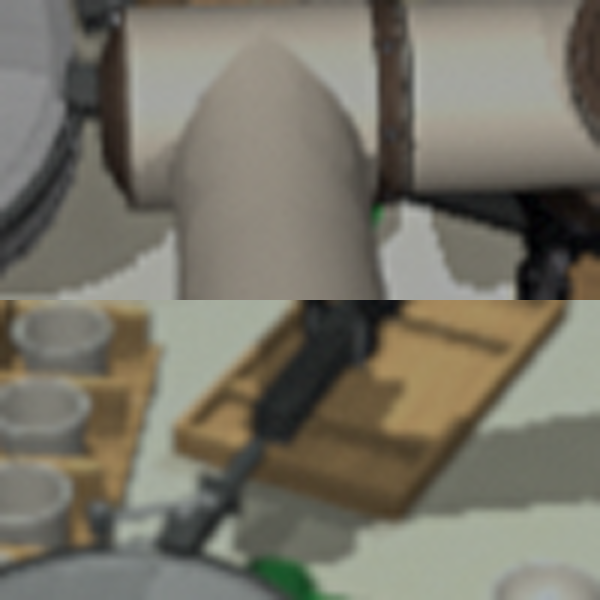

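Run:
```python
from h import *
s=cv2.imread('pics/side2.png');x0,y0,f=228,150,14
b=cv2.resize(s[y0:y0+42,x0:x0+42],None,fx=f,fy=f,interpolation=cv2.INTER_CUBIC)
u=np.array([.288,.9576,0]);n=np.array([.9576,-.288,0]);z=np.array([0,0,1.])
def L(p,q,c):
    P=[tuple(int(round(k)) for k in ((proj('side2',w)-[x0,y0]+.5)*f)) for w in(p,q)];cv2.line(b,P[0],P[1],c,1)
T=np.array([561.3,-135.3,314.0-155])+110*u
C=[T+sx*12.5*n+sz*12.5*z for sx,sz in((1,1),(1,-1),(-1,-1),(-1,1))]
for i in range(4): L(C[i],C[i-1],(0,0,255)); L(C[i],C[i]-60*u,(0,0,255))
tip=np.array([598.8,-11.3,158])
for o in(n,-n,z,-z): L(tip+7.5*o,tip+7.5*o+54*u,(0,255,0))
L(tip,tip+104*u,(0,255,255))
cv2.imwrite('pics/c4.png',b)
```

```text
(no output)
```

View pics/c4.png

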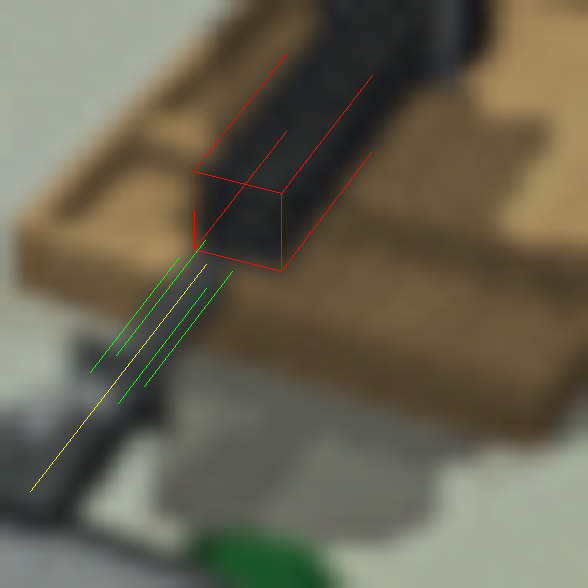

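>>> {"op": "apply_moves", "data": {"fingers": [1,1,1,1,1,1,1,1], "dp": [[0.09,0.29,-0.1],[0.23,0.77,-0.12],[0.37,1.25,-0.12],[0.49,1.63,-0.12],[0.6,2.01,-0.12],[0.69,2.3,-0.12],[0.78,2.59,-0.12],[0.86,2.87,-0.12]], "yaw": [0,0,0,0,0,0,0,0]}}

```text
clock: 8.75
position: [569.9, -106.4, 313.2]
ee_rot: [-0.597, 0.803, 0.001, 0.0]
contact_force: [0.3, 1.1, -5.3]
gripper_width: 24.6
```

```bash
cat > st.py <<'E'
from h import *
s=read_state();m=R.from_quat(s['ee_rot']).as_matrix();print(s['clock'].round(2) if hasattr(s['clock'],'round') else s['clock'],np.round(s['position'],1),'F',np.round(s['contact_force'],1),'M',np.round(s['wrist_torque'],2),'head',round(np.degrees(np.arctan2(m[1,1],m[0,1]))-90,2),'w',round(float(s['gripper_width']),1))
E
python3 st.py
```

```text
8.75 [ 569.9 -106.4  313.2] F [ 0.3  1.1 -5.3] M [ 0.02 -0.01  0.02] head 73.25 w 24.6
```

>>> {"op": "apply_moves", "data": {"fingers": [1,1,1,1,1,1,1,1], "dp": [[0.09,0.29,0],[0.2,0.67,0],[0.32,1.05,0],[0.43,1.44,0],[0.55,1.82,0],[0.66,2.2,0],[0.75,2.49,0],[0.81,2.68,0]], "yaw": [0,0,0,0,0,0,0,0]}}

```text
clock: 9.55
position: [578.1, -79.2, 313.2]
ee_rot: [-0.597, 0.802, 0.001, 0.0]
contact_force: [0.1, 0.4, -6.1]
gripper_width: 24.0
```

```bash
python3 st.py
```

```text
9.55 [578.1 -79.2 313.2] F [ 0.1  0.4 -6.1] M [-0.03  0.11 -0.  ] head 73.27 w 24.0
```

>>> {"op": "apply_moves", "data": {"fingers": [1,1,1,1,1,1], "dp": [[0.06,0.19,0],[0.12,0.38,0],[0.17,0.57,0],[0.23,0.77,0],[0.29,0.96,0],[0.32,1.05,0]], "yaw": [0,0,0,0,0,0]}}

```text
clock: 10.15
position: [581.4, -68.5, 313.2]
ee_rot: [-0.597, 0.802, 0.001, 0.0]
contact_force: [0.5, 0.4, -5.8]
gripper_width: 24.2
```

```bash
python3 st.py
```

```text
10.15 [581.4 -68.5 313.2] F [ 0.5  0.4 -5.8] M [ 0.01 -0.01  0.02] head 73.27 w 24.2
```

>>> {"op": "apply_moves", "data": {"fingers": [1,1,1,1], "dp": [[0.03,0.1,0],[0.06,0.2,0],[0.09,0.3,0],[0.12,0.4,0]], "yaw": [0,0,0,0]}}

```text
clock: 10.55
position: [582.0, -66.6, 313.4]
ee_rot: [-0.596, 0.803, 0.0, -0.002]
contact_force: [-2.4, -13.2, -3.7]
gripper_width: 23.8
```

```bash
python3 st.py
```

```text
10.55 [582.  -66.6 313.4] F [ -2.4 -13.2  -3.7] M [-3.51  0.49 -0.08] head 73.24 w 23.8
```

```bash
cat > plan.py <<'E'
import sys
from h import *
# args: theta_end_deg, nrows, creep amplitude mm, push N
te,n,amp,push=float(sys.argv[1]),int(sys.argv[2]),float(sys.argv[3]),float(sys.argv[4])
kax=6.;P0=np.array([628.1,86.6]);ex=np.array([.996,-.09]);H0=253.25
load=lambda t:0 if t>1.29 else (np.sin(np.pi/2*max(t,0)/.5) if t<.5 else np.cos(np.pi/2*(t-.5)/.79))
s=read_state();p=np.array(s['position'][:2]);m=R.from_quat(s['ee_rot']).as_matrix()
head=np.degrees(np.arctan2(m[1,1],m[0,1]))-90
F=np.array(s['contact_force'])[:2]
# current theta from position (iterate with creep)
t=0.
for _ in range(20):
    r=p-(P0+ex*amp*load(t)); t=np.radians((H0-np.degrees(np.arctan2(r[1],r[0])))%360) if abs(r[0])+abs(r[1])>0 else 0
    if t>np.pi: t-=2*np.pi
u=-r/np.linalg.norm(r);tg=np.array([u[1]*-1,u[0]])*-1  # tangential placeholder
h=np.radians(H0)-t; tg=np.array([np.sin(h),-np.cos(h)])  # d mid/d theta
print('theta',np.degrees(t).round(2),'r',np.linalg.norm(r).round(2),'axial push',(-F@u).round(1),'tang load',(-F@tg).round(1),'Fz',round(s['contact_force'][2],1),'M',np.round(s['wrist_torque'],2),'toolturn',round(73.25-head,2),'z',round(s['position'][2],1))
for i in range(1,n+1):
    th=t+(np.radians(te)-t)*i/n; h=np.radians(H0)-th
    uu=-np.array([np.cos(h),np.sin(h)]);tt=np.array([np.sin(h),-np.cos(h)])
    L=load(th);q=P0+ex*amp*L-160*uu+uu*push/kax+tt*15*L/kax
    print(np.round((q-p)/10,2).tolist(),round((313.2-s['position'][2])/10,2),'yaw',round(-(np.degrees(th)+1.0*min(1,np.degrees(th)/5))-(head-73.25),1))
E
python3 plan.py 5 5 4 8
```

```text
theta 0.01 r 159.97 axial push 13.3 tang load 1.5 Fz -3.7 M [-3.51  0.49 -0.08] toolturn 0.01 z 313.4
[-0.22, 0.21] -0.02 yaw -1.2
[-0.47, 0.3] -0.02 yaw -2.4
[-0.72, 0.39] -0.02 yaw -3.6
[-0.97, 0.49] -0.02 yaw -4.8
[-1.22, 0.6] -0.02 yaw -6.0
```

>>> {"op": "apply_moves", "data": {"fingers": [1,1,1,1,1], "dp": [[-0.22,0.21,0],[-0.47,0.3,0],[-0.72,0.39,0],[-0.97,0.49,0],[-1.22,0.6,0]], "yaw": [-1.2,-2.4,-3.6,-4.8,-6]}}

```text
clock: 11.05
position: [569.4, -62.2, 313.8]
ee_rot: [-0.553, 0.833, -0.001, -0.004]
contact_force: [-0.2, -8.2, -4.4]
gripper_width: 24.2
```

```bash
python3 plan.py 12 6 5 8
```

```text
theta 5.29 r 160.34 axial push 7.6 tang load 2.9 Fz -4.4 M [-2.11  0.2   0.3 ] toolturn 6.04 z 313.8
[-0.27, 0.31] -0.06 yaw -1.4
[-0.54, 0.43] -0.06 yaw -2.5
[-0.81, 0.57] -0.06 yaw -3.6
[-1.07, 0.71] -0.06 yaw -4.7
[-1.33, 0.86] -0.06 yaw -5.8
[-1.59, 1.01] -0.06 yaw -7.0
```

>>> {"op": "apply_moves", "data": {"fingers": [1,1,1,1,1,1], "dp": [[-0.27,0.29,-0.03],[-0.54,0.42,-0.03],[-0.81,0.56,-0.03],[-1.07,0.71,-0.03],[-1.33,0.86,-0.03],[-1.59,1.01,-0.03]], "yaw": [-1.4,-2.5,-3.6,-4.7,-5.8,-7]}}

```text
clock: 11.65
position: [553.4, -53.8, 314.1]
ee_rot: [-0.502, 0.865, -0.002, -0.005]
contact_force: [0.9, -10.6, -5.5]
gripper_width: 23.9
```

```bash
python3 plan.py 20 7 5 8
```

```text
theta 12.29 r 160.28 axial push 8.8 tang load 5.9 Fz -5.5 M [-2.67 -0.21  0.3 ] toolturn 13.04 z 314.1
[-0.31, 0.37] -0.09 yaw -1.4
[-0.56, 0.54] -0.09 yaw -2.5
[-0.8, 0.7] -0.09 yaw -3.6
[-1.05, 0.88] -0.09 yaw -4.7
[-1.29, 1.05] -0.09 yaw -5.8
[-1.52, 1.23] -0.09 yaw -6.9
[-1.76, 1.42] -0.09 yaw -8.0
```

>>> {"op": "apply_moves", "data": {"fingers": [1,1,1,1,1,1,1], "dp": [[-0.31,0.33,-0.06],[-0.56,0.51,-0.06],[-0.8,0.69,-0.06],[-1.05,0.87,-0.06],[-1.29,1.05,-0.06],[-1.52,1.23,-0.06],[-1.76,1.42,-0.06]], "yaw": [-1.4,-2.5,-3.6,-4.7,-5.8,-6.9,-8]}}

```text
clock: 12.35
position: [535.9, -41.7, 314.3]
ee_rot: [-0.44, 0.898, -0.004, -0.006]
contact_force: [1.2, -13.6, -4.9]
gripper_width: 24.3
```

```bash
python3 plan.py 29 8 5 8
```

```text
theta 20.33 r 160.29 axial push 10.1 tang load 9.1 Fz -4.9 M [-3.25 -0.55  0.17] toolturn 21.06 z 314.3
[-0.31, 0.45] -0.11 yaw -1.4
[-0.53, 0.65] -0.11 yaw -2.4
[-0.76, 0.85] -0.11 yaw -3.5
[-0.98, 1.05] -0.11 yaw -4.6
[-1.19, 1.25] -0.11 yaw -5.7
[-1.41, 1.46] -0.11 yaw -6.8
[-1.62, 1.67] -0.11 yaw -7.9
[-1.82, 1.89] -0.11 yaw -8.9
```

>>> {"op": "apply_moves", "data": {"fingers": [1,1,1,1,1,1,1,1], "dp": [[-0.31,0.43,-0.08],[-0.53,0.63,-0.08],[-0.76,0.84,-0.08],[-0.98,1.05,-0.08],[-1.19,1.25,-0.08],[-1.41,1.46,-0.08],[-1.62,1.67,-0.08],[-1.82,1.89,-0.08]], "yaw": [-1.4,-2.4,-3.5,-4.6,-5.7,-6.8,-7.9,-8.9]}}

```text
clock: 13.15
position: [517.9, -24.9, 314.4]
ee_rot: [-0.368, 0.93, -0.005, -0.006]
contact_force: [2.4, -14.0, -4.4]
gripper_width: 24.2
```

```bash
python3 plan.py 38 8 5.5 8
```

```text
theta 29.42 r 160.3 axial push 7.9 tang load 11.7 Fz -4.4 M [-3.6  -0.7  -0.03] toolturn 30.02 z 314.4
[-0.26, 0.51] -0.12 yaw -1.5
[-0.45, 0.74] -0.12 yaw -2.5
[-0.65, 0.96] -0.12 yaw -3.6
[-0.84, 1.19] -0.12 yaw -4.7
[-1.02, 1.42] -0.12 yaw -5.8
[-1.21, 1.66] -0.12 yaw -6.8
[-1.38, 1.9] -0.12 yaw -7.9
[-1.56, 2.14] -0.12 yaw -9.0
```

>>> {"op": "apply_moves", "data": {"fingers": [1,1,1,1,1,1,1,1], "dp": [[-0.23,0.53,-0.1],[-0.42,0.76,-0.1],[-0.61,0.99,-0.1],[-0.79,1.23,-0.1],[-0.97,1.46,-0.1],[-1.15,1.7,-0.1],[-1.32,1.94,-0.1],[-1.49,2.18,-0.1]], "yaw": [-1.5,-2.5,-3.6,-4.7,-5.8,-6.8,-7.9,-9]}}

```text
clock: 13.95
position: [502.8, -5.2, 314.4]
ee_rot: [-0.294, 0.956, -0.006, -0.008]
contact_force: [-0.1, -12.6, -3.6]
gripper_width: 24.2
```

```bash
python3 plan.py 48 9 6.3 8
```

```text
theta 38.45 r 159.85 axial push 7.3 tang load 10.3 Fz -3.6 M [-3.08 -0.31  0.03] toolturn 39.08 z 314.4
[-0.21, 0.5] -0.12 yaw -1.4
[-0.37, 0.75] -0.12 yaw -2.5
[-0.53, 1.0] -0.12 yaw -3.6
[-0.69, 1.25] -0.12 yaw -4.6
[-0.84, 1.5] -0.12 yaw -5.7
[-0.99, 1.76] -0.12 yaw -6.7
[-1.13, 2.02] -0.12 yaw -7.8
[-1.27, 2.28] -0.12 yaw -8.9
[-1.41, 2.54] -0.12 yaw -9.9
```

>>> {"op": "apply_moves", "data": {"fingers": [1,1,1,1,1,1,1,1,1], "dp": [[-0.18,0.51,-0.1],[-0.33,0.77,-0.1],[-0.48,1.02,-0.1],[-0.64,1.27,-0.1],[-0.79,1.52,-0.1],[-0.94,1.78,-0.1],[-1.08,2.04,-0.1],[-1.22,2.3,-0.1],[-1.36,2.56,-0.1]], "yaw": [-1.4,-2.5,-3.6,-4.6,-5.7,-6.7,-7.8,-8.9,-9.9]}}

```text
clock: 14.85
position: [489.2, 19.1, 314.4]
ee_rot: [-0.21, 0.978, -0.007, -0.008]
contact_force: [1.0, -9.4, -1.9]
gripper_width: 24.0
```

```bash
python3 plan.py 58 9 6.3 8
```

```text
theta 48.23 r 158.67 axial push 3.1 tang load 9.0 Fz -1.9 M [-2.37 -0.63 -0.06] toolturn 49.03 z 314.4
[-0.22, 0.45] -0.12 yaw -1.3
[-0.35, 0.72] -0.12 yaw -2.4
[-0.47, 1.0] -0.12 yaw -3.5
[-0.59, 1.27] -0.12 yaw -4.5
[-0.71, 1.55] -0.12 yaw -5.6
[-0.82, 1.83] -0.12 yaw -6.7
[-0.92, 2.11] -0.12 yaw -7.8
[-1.03, 2.39] -0.12 yaw -8.9
[-1.12, 2.68] -0.12 yaw -10.0
```

```bash
python3 plan.py 53 5 9 9
```

```text
theta 48.59 r 160.43 axial push 3.0 tang load 9.0 Fz -1.9 M [-2.37 -0.63 -0.06] toolturn 49.03 z 314.4
[-0.02, 0.48] -0.12 yaw -1.4
[-0.13, 0.7] -0.12 yaw -2.3
[-0.24, 0.92] -0.12 yaw -3.2
[-0.34, 1.15] -0.12 yaw -4.1
[-0.44, 1.37] -0.12 yaw -5.0
```

>>> {"op": "apply_moves", "data": {"fingers": [1,1,1,1,1], "dp": [[-0.01,0.46,-0.1],[-0.1,0.7,-0.1],[-0.21,0.93,-0.1],[-0.31,1.16,-0.1],[-0.41,1.38,-0.1]], "yaw": [-1.4,-2.3,-3.2,-4.1,-5]}}

```text
clock: 15.35
position: [484.5, 31.5, 314.1]
ee_rot: [-0.167, 0.986, -0.008, -0.009]
contact_force: [-1.5, -7.2, -1.4]
gripper_width: 24.4
```

```bash
python3 plan.py 60 7 9 8
```

```text
theta 53.2 r 159.1 axial push 3.9 tang load 6.2 Fz -1.4 M [-1.93  0.05  0.17] toolturn 54.06 z 314.1
[-0.12, 0.42] -0.09 yaw -1.1
[-0.23, 0.67] -0.09 yaw -2.1
[-0.33, 0.92] -0.09 yaw -3.1
[-0.43, 1.18] -0.09 yaw -4.0
[-0.52, 1.43] -0.09 yaw -5.0
[-0.61, 1.69] -0.09 yaw -6.0
[-0.7, 1.95] -0.09 yaw -6.9
```

>>> {"op": "apply_moves", "data": {"fingers": [1,1,1,1], "dp": [[0.08,0.36,-0.09],[0.08,0.6,-0.09],[0.02,0.85,-0.09],[-0.06,1.1,-0.09]], "yaw": [-1.1,-2.1,-3.1,-4]}}

```text
clock: 15.75
position: [482.4, 41.3, 313.5]
ee_rot: [-0.132, 0.991, -0.009, -0.012]
contact_force: [-5.8, -5.5, 0.7]
gripper_width: 24.3
```

```bash
python3 plan.py 64 6 11 8
```

```text
theta 56.83 r 158.32 axial push 7.2 tang load 3.6 Fz 0.7 M [-1.35  1.13  0.42] toolturn 58.02 z 313.5
[-0.2, 0.44] -0.03 yaw -1.0
[-0.31, 0.75] -0.03 yaw -2.2
[-0.43, 1.07] -0.03 yaw -3.4
[-0.53, 1.39] -0.03 yaw -4.6
[-0.63, 1.71] -0.03 yaw -5.8
[-0.73, 2.03] -0.03 yaw -7.0
```

```bash
sed -i 's/ex\*amp\*load(t)/ex*amp*cr(t)/; s/ex\*amp\*L-/ex*amp*cr(th)-/; s/^s=read_state();p=/cr=lambda t:np.sin(min(t*1.21,1.65))\n&/; s/15\*L/11*L/' plan.py; python3 plan.py 64 7 9 8
```

```text
theta 57.13 r 160.43 axial push 7.1 tang load 3.7 Fz 0.7 M [-1.35  1.13  0.42] toolturn 58.02 z 313.5
[0.08, 0.4] -0.03 yaw -1.1
[0.02, 0.66] -0.03 yaw -2.1
[-0.04, 0.92] -0.03 yaw -3.1
[-0.09, 1.18] -0.03 yaw -4.0
[-0.14, 1.44] -0.03 yaw -5.0
[-0.18, 1.7] -0.03 yaw -6.0
[-0.22, 1.96] -0.03 yaw -7.0
```

>>> {"op": "apply_moves", "data": {"fingers": [1,1,1,1,1,1,1], "dp": [[0.08,0.38,0],[0.02,0.65,0],[-0.04,0.92,0],[-0.09,1.18,0],[-0.14,1.44,0],[-0.18,1.7,0],[-0.22,1.96,0]], "yaw": [-1.1,-2.1,-3.1,-4,-5,-6,-7]}}

```text
clock: 16.45
position: [478.7, 60.2, 313.9]
ee_rot: [-0.072, 0.997, -0.009, -0.014]
contact_force: [-6.7, -1.9, 0.3]
gripper_width: 24.1
```

```bash
python3 plan.py 71 7 9 8
```

```text
theta 64.05 r 160.2 axial push 6.9 tang load 0.8 Fz 0.3 M [-0.43  1.29  0.5 ] toolturn 64.96 z 313.9
[0.11, 0.35] -0.07 yaw -1.1
[0.07, 0.62] -0.07 yaw -2.1
[0.05, 0.88] -0.07 yaw -3.1
[0.02, 1.15] -0.07 yaw -4.1
[0.0, 1.42] -0.07 yaw -5.1
[-0.01, 1.69] -0.07 yaw -6.0
[-0.02, 1.95] -0.07 yaw -7.0
```

>>> {"op": "apply_moves", "data": {"fingers": [1,1,1,1,1,1,1], "dp": [[0.11,0.33,-0.03],[0.08,0.61,-0.03],[0.06,0.88,-0.03],[0.03,1.15,-0.03],[0.01,1.42,-0.03],[0,1.69,-0.03],[-0.01,1.95,-0.03]], "yaw": [-1.1,-2.1,-3.1,-4.1,-5.1,-6,-7]}}

```text
clock: 17.15
position: [477.2, 79.5, 314.0]
ee_rot: [-0.012, 1.0, -0.008, -0.016]
contact_force: [-7.7, -0.1, 0.6]
gripper_width: 24.5
```

```bash
python3 plan.py 78 7 9 8
```

```text
theta 71.0 r 160.01 axial push 7.7 tang load -0.2 Fz 0.6 M [0.33 1.52 0.46] toolturn 71.91 z 314.0
[0.13, 0.29] -0.08 yaw -1.1
[0.12, 0.56] -0.08 yaw -2.1
[0.13, 0.84] -0.08 yaw -3.1
[0.13, 1.11] -0.08 yaw -4.1
[0.14, 1.39] -0.08 yaw -5.1
[0.16, 1.66] -0.08 yaw -6.1
[0.18, 1.94] -0.08 yaw -7.1
```

>>> {"op": "apply_moves", "data": {"fingers": [1,1,1,1,1,1,1], "dp": [[0.13,0.28,-0.03],[0.12,0.56,-0.03],[0.13,0.84,-0.03],[0.13,1.11,-0.03],[0.14,1.39,-0.03],[0.16,1.66,-0.03],[0.18,1.94,-0.03]], "yaw": [-1.1,-2.1,-3.1,-4.1,-5.1,-6.1,-7.1]}}

```text
clock: 17.85
position: [477.7, 99.4, 314.3]
ee_rot: [0.05, 0.999, -0.007, -0.018]
contact_force: [-9.0, 3.3, 1.2]
gripper_width: 24.4
```

```bash
python3 plan.py 83 6 9 8
```

```text
theta 78.11 r 159.93 axial push 9.2 tang load -2.5 Fz 1.2 M [0.96 1.66 0.37] toolturn 78.97 z 314.3
[0.15, 0.21] -0.11 yaw -1.0
[0.17, 0.44] -0.11 yaw -1.8
[0.2, 0.66] -0.11 yaw -2.6
[0.23, 0.89] -0.11 yaw -3.4
[0.26, 1.11] -0.11 yaw -4.2
[0.3, 1.33] -0.11 yaw -5.0
```

>>> {"op": "apply_moves", "data": {"fingers": [1,1,1,1,1], "dp": [[0.14,0.21,-0.04],[0.15,0.44,-0.04],[0.17,0.66,-0.04],[0.19,0.8,-0.04],[0.2,0.9,-0.04]], "yaw": [-1,-1.8,-2.6,-3.1,-3.4]}}

```text
clock: 18.35
position: [478.7, 108.5, 314.6]
ee_rot: [0.079, 0.997, -0.007, -0.019]
contact_force: [-7.2, 0.0, 0.7]
gripper_width: 24.2
```

```bash
python3 plan.py 84 5 9 7
```

```text
theta 81.43 r 159.95 axial push 7.2 tang load 1.0 Fz 0.7 M [-0.03  1.12  0.22] toolturn 82.31 z 314.6
[0.13, 0.13] -0.14 yaw -0.6
[0.15, 0.27] -0.14 yaw -1.1
[0.18, 0.41] -0.14 yaw -1.7
[0.2, 0.55] -0.14 yaw -2.2
[0.23, 0.69] -0.14 yaw -2.7
```

>>> {"op": "apply_moves", "data": {"fingers": [1,1,1,1,1], "dp": [[0.11,0.12,-0.06],[0.13,0.22,-0.06],[0.14,0.32,-0.06],[0.15,0.4,-0.06],[0.15,0.4,-0.06]], "yaw": [-0.3,-0.6,-0.9,-1.2,-1.2]}}

```text
clock: 18.85
position: [479.2, 111.3, 314.7]
ee_rot: [0.089, 0.996, -0.008, -0.02]
contact_force: [-4.2, -5.6, 0.5]
gripper_width: 24.1
```

```bash
python3 plan.py 84 3 9 7
python3 - <<'E'
from h import *
t=grab('top','top3');s=grab('side','side3')
a=cv2.resize(t[130:205,190:290],None,fx=5,fy=5,interpolation=cv2.INTER_CUBIC)
b=cv2.resize(s[160:220,190:290],None,fx=5,fy=5,interpolation=cv2.INTER_CUBIC)
cv2.imwrite('pics/c5.png',np.vstack([a[:300],b]))
E
```

```text
theta 82.44 r 159.85 axial push 3.2 tang load 6.2 Fz 0.5 M [-1.71  0.47  0.48] toolturn 83.39 z 314.7
[0.12, 0.13] -0.15 yaw -0.6
[0.15, 0.27] -0.15 yaw -1.1
[0.17, 0.41] -0.15 yaw -1.6
```

View pics/c5.png

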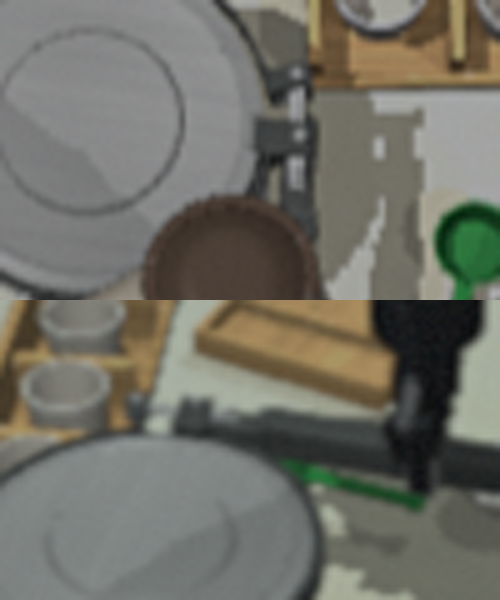

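>>> {"op": "apply_moves", "data": {"fingers": [1,1,1,1], "dp": [[0.03,-0.1,-0.05],[0,-0.2,-0.1],[0,-0.3,-0.1],[0,-0.35,-0.1]], "yaw": [0.5,1,1.5,2]}}

```text
clock: 19.35
position: [478.9, 107.9, 314.0]
ee_rot: [0.071, 0.997, -0.008, -0.02]
contact_force: [-3.6, -0.9, -3.3]
gripper_width: 24.2
```

```bash
python3 plan.py 81 1 9 7; python3 st.py; python3 -c "
from h import *
m=R.from_quat(read_state()['ee_rot']).as_matrix();print(m.round(4))"
```

```text
theta 81.2 r 159.72 axial push 3.5 tang load 1.4 Fz -3.3 M [0.03 0.5  0.01] toolturn 81.4 z 314.0
[0.08, -0.07] -0.08 yaw -0.6
19.35 [478.9 107.9 314. ] F [-3.6 -0.9 -3.3] M [0.03 0.5  0.01] head -8.15 w 24.2
[[-0.989   0.1417 -0.0417]
 [ 0.1424  0.9897 -0.0137]
 [ 0.0393 -0.0195 -0.999 ]]
```

>>> {"op": "apply_moves", "data": {"fingers": [1,1,1,1,1,1,1,1], "dp": [[-0.1,0.01,0],[-0.3,0.04,0],[-0.6,0.08,0.01],[-1,0.13,0.02],[-1.4,0.18,0.02],[-1.8,0.24,0.03],[-2.2,0.29,0.04],[-2.5,0.33,0.04]], "yaw": [0,0,0,0,0,0,0,0]}}

```text
clock: 20.15
position: [453.4, 111.2, 314.4]
ee_rot: [0.071, 0.997, -0.008, -0.02]
contact_force: [-0.4, 0.8, -5.1]
gripper_width: 24.0
```

```bash
python3 st.py
```

```text
20.15 [453.4 111.2 314.4] F [-0.4  0.8 -5.1] M [ 0.04 -0.1  -0.02] head -8.14 w 24.0
```

Free-running; continue off.

>>> {"op": "apply_moves", "data": {"fingers": [1,1,1,1,1,1,1,1], "dp": [[-0.3,0.04,0],[-0.8,0.11,0.01],[-1.4,0.18,0.02],[-2,0.26,0.03],[-2.6,0.34,0.04],[-3.2,0.42,0.05],[-4,0.52,0.05],[-4.6,0.6,0.05]], "yaw": [0,0,0,0,0,0,0,0]}}

```text
clock: 20.95
position: [406.6, 117.2, 314.9]
ee_rot: [0.071, 0.997, -0.008, -0.021]
contact_force: [-0.2, -1.3, -5.8]
gripper_width: 24.4
```

```bash
python3 st.py; python3 -c "
from h import *
print(read_state()['joints'].round(2))
s=grab('side','side4')
u=np.array([.99,-.142,-.04]);c=np.array(read_state()['position'])-[0,0,155]
print(proj('side4',c-100*u),proj('side4',c+110*u))
cv2.imwrite('pics/c6.png',cv2.resize(s[150:240,190:340],None,fx=5,fy=5,interpolation=cv2.INTER_CUBIC))"
```

```text
20.95 [406.6 117.2 314.9] F [-0.2 -1.3 -5.8] M [ 0.1  -0.16  0.02] head -8.13 w 24.4
[ 0.66  0.15 -0.57 -0.02 -0.89 -2.36]
[324.77402999 198.33878324] [262.42659242 189.98744501]
```

View pics/c6.png

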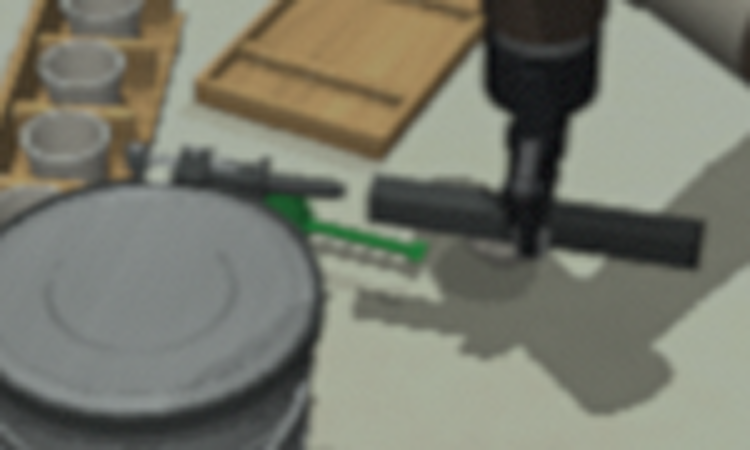

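>>> {"op": "apply_moves", "data": {"fingers": [1,1,1,1,1,1,1,1,1,1], "dp": [[-0.5,-0.5,1],[-0.5,-2,2.5],[-0.5,-4.5,4],[-0.5,-7.5,4],[0,-11,4],[0.5,-14.5,4],[1.5,-18,4],[2.5,-21.5,4],[4,-24.5,4],[5.5,-27.5,4]], "yaw": [0,0,0,3,8,14,20,26,32,38]}}

```text
clock: 22.0
position: [460.7, -159.7, 355.6]
ee_rot: [-0.259, 0.966, -0.015, -0.017]
contact_force: [1.5, 0.8, -5.1]
gripper_width: 24.3
```

```bash
python3 st.py
```

```text
22.0 [ 460.7 -159.7  355.6] F [ 1.5  0.8 -5.1] M [ 0.23 -0.21 -0.  ] head 30.07 w 24.3
```

>>> {"op": "apply_moves", "data": {"fingers": [1,1,1,1,1,1,1,1,1,1], "dp": [[1.3,-2.2,0],[2.8,-4.6,0],[4.4,-7,-0.5],[6.1,-9.4,-2],[7.8,-11.8,-4],[9.4,-13.9,-6.5],[10.6,-15.3,-9],[11.1,-15.86,-10.8],[11.1,-15.86,-11.5],[11.1,-15.86,-11.5]], "yaw": [5,10,15,20,25,30,34,37,37,37]}}

```text
clock: 23.0
position: [571.0, -318.2, 239.4]
ee_rot: [-0.552, 0.834, -0.018, -0.012]
contact_force: [-0.4, 0.2, -5.0]
gripper_width: 24.3
```

>>> {"op": "apply_moves", "data": {"fingers": [1,1], "dp": [[0,0,0],[0,0,0]], "yaw": [0,0]}}

```text
clock: 23.2
position: [571.1, -317.9, 241.1]
ee_rot: [-0.552, 0.834, -0.019, -0.012]
contact_force: [-0.2, -0.6, -4.8]
gripper_width: 24.2
```

```bash
python3 st.py;python3 -c "
from h import *
m=R.from_quat(read_state()['ee_rot']).as_matrix();print(m.round(4))"
```

```text
23.2 [ 571.1 -317.9  241.1] F [-0.2 -0.6 -4.8] M [0.18 0.02 0.04] head 66.98 w 24.2
[[-0.3913 -0.9202  0.0013]
 [-0.9194  0.3909 -0.0445]
 [ 0.0405 -0.0186 -0.999 ]]
```

>>> {"op": "apply_moves", "data": {"fingers": [1,1,1,1,1,1,1,1], "dp": [[0.02,0.2,-0.5],[0.05,0.45,-1.5],[0.05,0.65,-2.6],[0.05,0.65,-3.6],[0.05,0.65,-4.3],[0.05,0.65,-4.7],[0.05,0.65,-4.8],[0.05,0.65,-4.8]], "yaw": [0,0,0,0,0,0,0,0]}}

```text
clock: 24.0
position: [571.7, -311.5, 193.0]
ee_rot: [-0.552, 0.834, -0.019, -0.012]
contact_force: [-1.3, 0.5, -5.3]
gripper_width: 24.1
```

>>> {"op": "apply_moves", "data": {"fingers": [1,1,1,1,1], "dp": [[0,0,-0.05],[0,0,-0.1],[0,0,-0.15],[0,0,-0.2],[0,0,-0.25]], "yaw": [0,0,0,0,0]}}

```text
clock: 24.5
position: [571.7, -311.5, 190.6]
ee_rot: [-0.552, 0.834, -0.019, -0.012]
contact_force: [-0.5, 0.1, -5.2]
gripper_width: 23.7
```

```bash
cat >> st.py <<'E'
print(m.round(4)[2], 'grasp',(np.array(s['position'])+155*m[:,2]).round(1))
E
python3 st.py
```

```text
24.5 [ 571.7 -311.5  190.6] F [-0.5  0.1 -5.2] M [0.16 0.04 0.03] head 66.99 w 23.7
[ 0.0406 -0.0188 -0.999 ] grasp [ 571.9 -318.4   35.7]
```

>>> {"op": "apply_moves", "data": {"fingers": [1,1,1,1,1,1], "dp": [[0,0,-0.05],[0,0,-0.1],[0,0,-0.15],[0,0,-0.2],[0,0,-0.25],[0,0,-0.25]], "yaw": [0,0,0,0,0,0]}}

```text
clock: 25.1
position: [571.8, -311.6, 188.9]
ee_rot: [-0.552, 0.834, -0.019, -0.012]
contact_force: [-2.3, 0.8, 0.9]
gripper_width: 24.5
```

```bash
python3 st.py
```

```text
25.1 [ 571.8 -311.6  188.9] F [-2.3  0.8  0.9] M [0.6  0.52 0.1 ] head 67.01 w 24.5
[ 0.0408 -0.0195 -0.999 ] grasp [ 572.1 -318.6   34.1]
```

>>> {"op": "apply_moves", "data": {"fingers": [1,1,1,1,1,1], "dp": [[0,0,-0.13],[0,0,-0.18],[0,0,-0.23],[0,0,-0.28],[0,0,-0.32],[0,0,-0.32]], "yaw": [0,0,0,0,0,0]}}

```text
clock: 25.7
position: [571.8, -311.8, 187.5]
ee_rot: [-0.552, 0.834, -0.02, -0.012]
contact_force: [-4.6, 1.5, 9.0]
gripper_width: 23.8
```

```bash
python3 st.py
```

```text
25.7 [ 571.8 -311.8  187.5] F [-4.6  1.5  9. ] M [1.01 1.33 0.13] head 67.03 w 23.8
[ 0.0414 -0.02   -0.9989] grasp [ 572.1 -318.9   32.7]
```

>>> {"op": "apply_moves", "data": {"fingers": [1,1,1,1,1], "dp": [[0,0,-0.2],[0,0,-0.24],[0,0,-0.28],[0,0,-0.32],[0,0,-0.32]], "yaw": [0,0,0,0,0]}}

```text
clock: 26.2
position: [571.7, -311.7, 187.4]
ee_rot: [-0.552, 0.833, -0.02, -0.012]
contact_force: [-6.2, 4.6, 15.9]
gripper_width: 24.3
```

```bash
python3 st.py
```

```text
26.2 [ 571.7 -311.7  187.4] F [-6.2  4.6 15.9] M [1.8  1.91 0.04] head 67.06 w 24.3
[ 0.0421 -0.0205 -0.9989] grasp [ 572.1 -318.9   32.6]
```

>>> {"op": "apply_moves", "data": {"fingers": [1,1,0.7,0.5,0.3,0.1,0,0,0,0], "dp": [[0,0,-0.04],[0,0,0],[0,0,0],[0,0,0],[0,0,0],[0,0,0],[0,0,0],[0,0,0],[0,0,0],[0,0,0]], "yaw": [0,0,0,0,0,0,0,0,0,0]}}

```text
clock: 27.2
position: [571.8, -311.7, 187.4]
ee_rot: [-0.552, 0.833, -0.02, -0.012]
contact_force: [-0.2, 0.0, 0.0]
gripper_width: 85.4
```

```bash
python3 st.py
```

```text
27.2 [ 571.8 -311.7  187.4] F [-0.2  0.   0. ] M [ 0.1  -0.03  0.02] head 67.06 w 85.4
[ 0.0421 -0.0206 -0.9989] grasp [ 572.2 -318.9   32.6]
```

Released cleanly. Lift, then back away toward the start so the cameras see everything.

>>> {"op": "apply_moves", "data": {"fingers": [0,0,0,0,0,0,0,0,0,0], "dp": [[0,0,0.5],[0,0,2],[0,0,4.5],[0,0,8],[0,0,11.5],[-2,-1.5,15],[-5.5,-4,18],[-9.5,-7,20],[-13.5,-10,21],[-17,-13,21]], "yaw": [0,0,0,0,0,0,0,0,0,0]}}

```text
clock: 28.2
position: [402.6, -440.3, 400.4]
ee_rot: [-0.553, 0.833, -0.023, -0.011]
contact_force: [0.8, -1.0, 0.5]
gripper_width: 85.1
```

>>> {"op": "apply_moves", "data": {"fingers": [0,0,0,0,0,0,0], "dp": [[-3.5,-2.7,0],[-7,-5.4,0],[-10.5,-8,0],[-14,-10.7,0],[-16.5,-12.6,0],[-17.4,-13.3,0],[-17.4,-13.3,0]], "yaw": [0,0,0,0,0,0,0]}}

```text
clock: 28.9
position: [227.4, -573.8, 400.5]
ee_rot: [-0.551, 0.834, -0.023, -0.011]
contact_force: [0.9, 1.1, -0.0]
gripper_width: 85.3
```

```bash
python3 - <<'E'
from h import *
t=grab('top','top5');s=grab('side','side5')
a=cv2.resize(t[100:220,200:430],(800,417),interpolation=cv2.INTER_CUBIC)[:340]
b=cv2.resize(s[130:195,170:320],None,fx=4,fy=4,interpolation=cv2.INTER_CUBIC)
b=np.pad(b,((0,0),(0,200),(0,0)));cv2.imwrite('pics/c7.png',np.vstack([a,b]))
s0=cv2.imread('pics/top0.png').astype(int);d=np.abs(t.astype(int)-s0).max(2)
print('changed bbox >60 px count in rack/scoop/dish',(d[105:150,248:372]>60).sum(),(d[170:245,270:305]>60).sum())
sub=t[165:205,330:415].astype(int); m=(sub.max(2)<75).astype(np.uint8)
n,l,st,c=cv2.connectedComponentsWithStats(m); i=1+np.argmax(st[1:,4])
r=cv2.minAreaRect((np.argwhere(l==i)[:,::-1]+[330,165]).astype(np.float32));print(r,'before ((370.6,184.9),(68,8.2),22.1)')
E
python3 st.py
```

```text
changed bbox >60 px count in rack/scoop/dish 5 44
((370.9591369628906, 184.33926391601562), (68.15227508544922, 8.291682243347168), 21.991130828857422) before ((370.6,184.9),(68,8.2),22.1)
29.0 [ 229.1 -572.9  400.5] F [-0.4  0.2 -0. ] M [ 0.1   0.02 -0.01] head 67.15 w 85.2
[ 0.0432 -0.0258 -0.9987] grasp [ 230.2 -580.6  245.7]
```

View pics/c7.png

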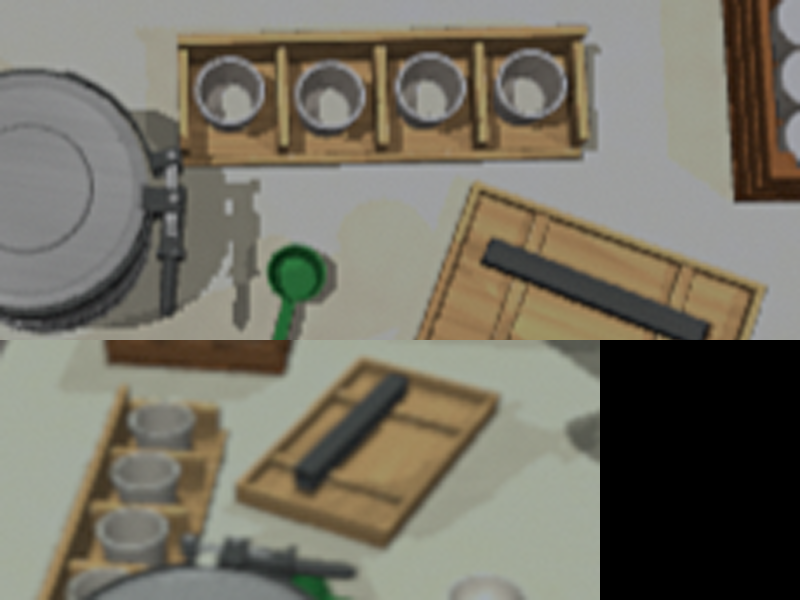

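The last picture shows the lever closed beside the ring, the tube across both battens as before, and the cups and scoop in place.

```bash
python3 -c "
from bench import *
print(job_done())"
```

```text
the job is handed in; nothing more can be done
None
```

The lever ring is closed and locked, and the tube is back on its tray's two battens. I handed the job in at about 29 s on the robot's clock.

- **Seating:** the tube slid over the lever's bar without force and stopped against the collar at about 13 N.
- **Swing:** I turned the lever in small arcs and pressed the tube home at 3–10 N at each check, 7–8 N at most of them. The sideways load reached about 12 N near 0.5 rad, went slightly negative past the dead point, then rose again at about 1.42 rad by my estimate. I took that rise as the stop.
- **Weak spot:** the push home fell to 3–4 N at about 48–53°, because the pivot crept more than I had assumed. I corrected it in the next moves.
- **Laying down:** the gripper had tilted about 2.5°, so I lowered the tube until both battens carried it (up to about 21 N), eased off and opened the fingers. No force remained after release.
- **Final checks:** the lever points along the ring at its stop, and the tube matches its start to within 0.6 pixel (about 2 mm) and 0.1°. The cups look unmoved. By eye the scoop has not moved either; the 44 pixels that changed around the scoop and dish look like moved shadow, but I did not confirm that. I did not check the pot and pan separately, but the arm worked well clear of them.

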